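# Unclip the red cart wheel

### The arm

A 7-joint arm with a two-finger parallel gripper is mounted at the origin on the work surface. World frame = base frame: x ahead of the robot, y to its left, z up, the work surface at z = 0. Lengths are in m, angles in rad, forces in N, time in s.
With the tool pointing down it reaches from about 0.425 to 0.875 m from the base axis. Payload 4.7 kg.
Tool frame: the origin (TCP) lies between the finger pads; the fingertips stand 22 mm ahead of it and the grasp point (between the pads) lies 3 mm ahead of it; z points along the fingers, y is the line along which they close (so a half turn about z gives the same grasp; the last joint's range is limited). The gripper opens to 87 mm and grips with 3 to 60 N. Pads are 19 mm wide; open, the fingers measure 117 mm over their backs; the gripper's body (75 mm by 190 mm) begins 51 mm behind the grasp point.
Start: joints at [1.342, 0.321, -0.07, 1.45, 0.023, 1.371, -0.057], TCP at [0.156, -0.631, 0.245] pointing down, gripper open.
Joint ranges: [-2.86, 2.86], [-0.3, 2.09], [-1.38, 1.24], [0.06, 2.45], [-1.56, 4.7], [0.09, 2.05], [-2.69, 2.69]. Speed limits (rad/s): [2.57, 2.57, 3.14, 3.14, 3.14, 3.14, 3.14].

### API

Orientations are given as a rotation vector (axis times angle).
In Python, from bench import ctrl gives the robot as it stands. The module is installed in compiled form; this text tells all that it offers.
- The arm moves only by the tool send_rows, never from a script. Its argument "motion" is a list of rows, each an object with "claw": the opening, from -1 (shut) to 1 (fully open); "slide": the shift along the tool's x, y, z in mm, a list of three; "delta_rot": the turn, a rotation vector about the tool's x, y, z in rad, a list of three. In form: [{"claw": claw, "slide": [x, y, z], "delta_rot": [ax, ay, az]}, ...]. A call has 1 to 5 rows; each row is the pose to reach, as a shift and turn from the pose commanded when the call began, along the tool's axes at that moment; what a row does not reach only later rows make up. A row lasts 1/10 s, in which the tool goes at most 50 mm and 8.59 degrees, less where a joint would pass 70% of its speed; a pose out of reach is approached as far as the arm can. A call with a gripper value outside its range is refused whole. The fingers move at their own pace and stop on an object; "grip_force" is the grip in N (left out, the last holds). Time passes only in rows, so rows that repeat a pose let the fingers close. It gives the time, the measured TCP pose, the force, the opening and the grip force at its end, in the units of the state.
- ctrl.get_state(): the state, without advancing time (a new reading comes with each control period).
- ctrl.get_image(name): name is "scene" or "top"; returns a dict with "color" (480x640x3 uint8, blue, green, red), "fx", "fy", "cx", "cy" (pixels), "k1" (the pictures are not rectified: a ray, as slopes to the right and down, at radius r is drawn at 1 + k1 r^2 times it, then the intrinsics apply), "pose" (4x4, takes a point from camera to world coordinates). Camera axes: x right, y down, z forward; pixel columns grow to the right and rows downward; lengths in m; the calibration is good to about 2 mm. A picture is of the moment at which its call begins. There is no depth.
- ctrl.close_job(): hands the job in; it is judged then, once.
The state is a dict: "time": time; "joint_positions": joint angles; "qd": joint speeds; "joint_torque": joint torques, N m; "position": TCP position; "tool_rot": TCP orientation; "ft_force": force on the tool from outside, world axes, zero at the start; "torque": the same for the moment, N m; "grip_width": opening from 0.0 (shut) to 1.0 (fully open); "grip_force": force on a finger pad.
Only numpy, scipy, OpenCV 4.12 (cv2) and the standard library are available. Lean on these libraries where they do the work, as an engineer would, in place of code of your own. Each camera call takes 0.05 s, during which the arm holds its last target. There are 200 camera calls.

### The job

The cart wheel with the red hub has to come off its axle for painting. Take the hooked pick from its rest, hook its tip into the pull loop of that wheel's spring clip and pull the clip out of the axle groove, leaving it lying loose beside the axle, then lay the pick back in its rest. Work the clip with the pick only, never with the fingers, and leave the clip on the blue-hubbed wheel alone.

Things in the scene. Friction and masses are not known exactly. Their poses are not given: they have to be found in the camera images.
- pick: Hooked pick (70 g) lying level in its rest: orange handle 100 x 16 x 16 mm, then a 6 mm steel shank whose end is bent straight down as the hook. Origin: centre of the handle, 58 mm above the bench; grip it here, across y (centre of mass some 10 mm ahead). x runs along the handle to the hook, z up. The hook's vertical leg is at x = +95 mm, its tip at z = -36 mm.
- rest: Dark wooden pick rest, 100 x 60 mm. Origin: centre of its underside, on the bench; x along the pick, hook end +x. Two uprights, 10 mm thick at x = +37 and -37 mm, have flat seats 50 mm high, 32 mm wide between cheeks (tops 60 mm high, 44 mm wide overall). Between them it is open down to 12 mm, so fingers reach the handle's middle. A pick laid in it has its origin 58 mm above this one.
- clip_red: Bright 6 mm wire spring clip in the groove of the upright axle of the RED-hubbed wheel. Origin: on the axle's axis when seated, at the clip's underside, 42 mm above the bench; z up. Sprung arms open to +x; the pull loop sticks out to -x, roughly towards the robot: clear opening 21 x 21 mm centred at x = -23 mm. Pull it along its own -x with about 5 to 12 N; it is off the axle after 20 mm.
- clip_blue: Identical clip on an identical BLUE-hubbed wheel: leave it alone. Same frame; the wheels change places. Both are fixed, 130 mm across, face 32 mm above the bench. Two 9 mm wide battens lie on the face at y = +15 and -15 mm and carry the clip 10 mm clear of it; between them the hook tip can sink below the loop. The 22 mm axle head over the clip (top 60 mm up) stops it from lifting off.
There are look-alikes about, which are no part of the job. Leave any pink look-alike of the pick alone.

How it is judged:
On the way, in this order (a step that is already met when the one before it is completed fails the run):
1. the pick bears on the red wheel's clip while the clip is still in its groove (distance of clip_red from where it was at the start of the episode below 0.012 m and contact force between pick and clip_red above 1.5 N), for 0.02 s.
2. the clip is pulled off the axle (distance of clip_red from where it was at the start of the episode above 0.018 m), for 0.1 s.
At the end, for the whole second after the job is handed in: The red wheel's clip lies loose and still, 18 mm or more from its seat, lower than 60 mm, not touching the pick; the pick lies still and level (10 degrees) in its rest, within 25 mm of the rest's centre, its origin 52 to 64 mm up; the blue wheel's clip is within 8 mm of its start (distance of clip_red from where it was at the start of the episode above 0.018 m and linear speed of each of clip_red, pick below 0.02 m/s and height (world z) of clip_red below 0.06 m and contact force between clip_red and pick below 0.05 N and horizontal distance between pick and rest below 0.025 m and z of pick in the frame of rest between 0.052 and 0.064 m and angle between pick's own z axis and vertical below 0.17 rad and distance of clip_blue from where it was at the start of the episode below 0.008 m).
It fails at once if a finger touches the red wheel's clip (contact force between the fingers and clip_red above 1 N).
It fails at once if a finger or the pick pulls at the blue wheel's clip (contact force between the fingers and clip_blue above 1 N or distance of clip_blue from where it was at the start of the episode above 0.008 m).
It also fails if it takes over 61 s, if anything falls off the work surface, if the arm or the gripper's body presses on something with over 40 N, if the wrist force passes 120 N, or if a joint passes its speed limit or range.

## Working session

There is one attempt and no reset: what is moved stays moved. The work goes in short steps, Python scripts to look and compute and a tool call to move; the robot and the scene stay as the last step left them, time stands still between calls to the robot, and variables do not carry over. Pictures are saved under pics/ and viewed, at most 10 in all, crops included, and the job is handed in when it is done.

Besides the shell and the picture viewer there is one more tool, called after ">>>" as a command line: name --argument value ..., lists and objects as JSON in quotes. send_rows: Moves the arm, as the interface text tells. Its arguments: {"type":"object","properties":{"motion":{"type":"array","items":{"type":"object","properties":{"claw":{"type":"number"},"slide":{"type":"array","items":{"type":"number"}},"delta_rot":{"type":"array","items":{"type":"number"}}}}},"grip_force":{"type":"number"}},"required":["motion"]}

```bash
mkdir -p pics; cat > h.py <<'E'
import numpy as np, cv2, pickle
from bench import ctrl
def snap(n,f):
    d=ctrl.get_image(n); cv2.imwrite('pics/%s.png'%f,d['color']); pickle.dump(d,open('pics/%s.pkl'%f,'wb')); return d
def load(f): return pickle.load(open('pics/%s.pkl'%f,'rb'))
def ray(d,u,v):
    K=np.array([[d['fx'],0,d['cx']],[0,d['fy'],d['cy']],[0,0,1.]])
    p=cv2.undistortPoints(np.array([[[u,v]]],float),K,np.array([d['k1'],0,0,0,0.]))[0,0]
    P=np.array(d['pose']); r=P[:3,:3]@np.array([p[0],p[1],1]); return P[:3,3],r
def atz(d,u,v,z):
    o,r=ray(d,u,v); return o+r*(z-o[2])/r[2]
def tri(*obs):
    A=np.zeros((3,3));b=np.zeros(3)
    for d,u,v in obs:
        o,r=ray(d,u,v); r=r/np.linalg.norm(r); M=np.eye(3)-np.outer(r,r); A+=M;b+=M@o
    return np.linalg.solve(A,b)
E
python3 - <<'E'
from h import *
for n in('scene','top'):
    d=snap(n,n+'0'); print(n,d['fx'],d['k1'],np.round(d['pose'],3).tolist())
print(ctrl.get_state())
E
```

```text
scene 559.357641496053 0.014509351192891751 [[-0.823, 0.345, -0.452, 0.942], [0.568, 0.467, -0.678, 0.571], [-0.023, -0.815, -0.58, 0.611], [0.0, 0.0, 0.0, 1.0]]
top 454.5816941979226 0.031695314064995025 [[-0.018, -0.989, 0.148, 0.406], [-1.0, 0.021, 0.02, -0.085], [-0.023, -0.147, -0.989, 0.789], [0.0, 0.0, 0.0, 1.0]]
{'time': 0.1, 'joint_positions': array([ 1.34209963,  0.3217137 , -0.07006595,  1.45155281,  0.02259321,
        1.37079658, -0.05692266]), 'qd': array([-0.00057319, -0.00301162,  0.00105784, -0.0015612 ,  0.00217145,
       -0.00012427,  0.00036133]), 'joint_torque': array([-4.65205339e-04, -4.92572558e+01, -4.05943561e-01, -3.13398528e+01,
       -6.40379847e-02,  3.95157037e-02,  4.81832558e-05]), 'position': array([ 0.15610786, -0.63050499,  0.24359364]), 'tool_rot': array([-3.11682825e+00, -3.80225509e-01,  4.64561666e-04]), 'ft_force': array([ 0.12814188, -0.35789666, -0.27793328]), 'torque': array([-0.02859423, -0.06350839,  0.00722216]), 'grip_force': 0.0, 'grip_width': 1.0024133876989312}
```

View pics/scene0.png

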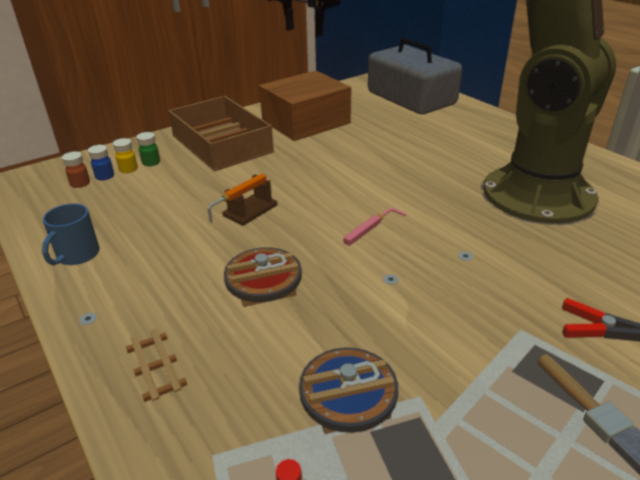

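View pics/top0.png

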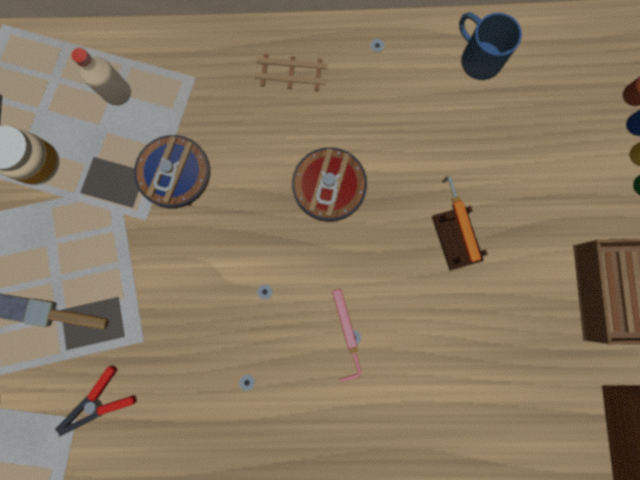

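The scene camera shows the red wheel near (263,273) and the orange pick in its rest near (245,190). In the top view they are near (330,184) and (460,230). I'll enlarge both.

```bash
python3 - <<'E'
from h import *
s=load('scene0')['color'];t=load('top0')['color']
def c(im,u,v): # 100x75 ->400x300 x4
    k=cv2.resize(im[v:v+75,u:u+100],(400,300),interpolation=cv2.INTER_CUBIC)
    for i in range(0,100,10):
        cv2.line(k,(i*4,0),(i*4,6 if (u+i)%50 else 14),(0,255,255),1)
    for i in range(0,75,10): cv2.line(k,(0,i*4),(6,i*4),(0,255,255),1)
    return k
cv2.imwrite('pics/c0.png',np.vstack([np.hstack([c(t,280,147),c(t,415,200)]) if 0 else np.hstack([c(t,280,147),c(t,410,200)]),np.hstack([c(s,215,235),c(s,190,160)])]))
E
```

```text
(no output)
```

View pics/c0.png

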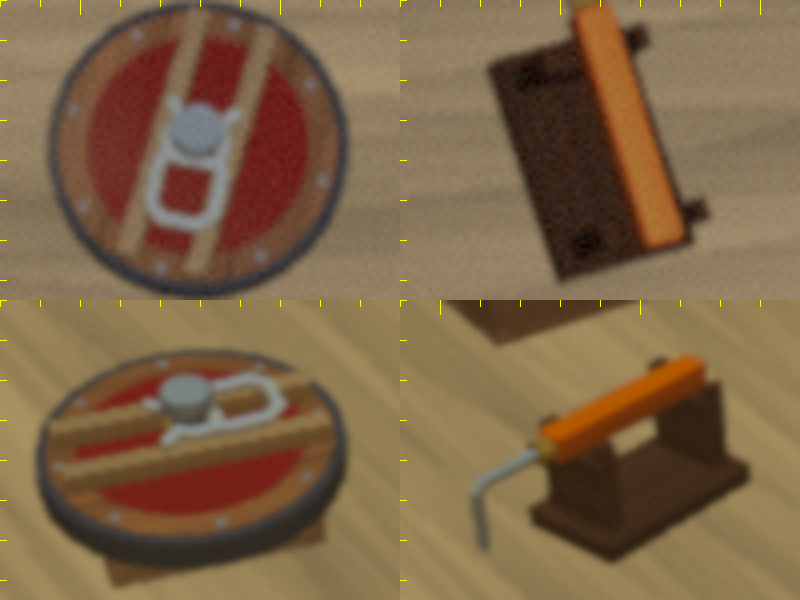

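```bash
python3 - <<'E'
from h import *
s=load('scene0');t=load('top0'); np.set_printoptions(precision=4,suppress=True)
hsv=cv2.cvtColor(t['color'],cv2.COLOR_BGR2HSV)
m=cv2.inRange(hsv,(5,190,140),(16,255,255)); m[:190]=0;m[275:]=0;m[:,:430]=0;m[:,:][:,500:]=0
P=np.argwhere(m)[:,::-1].astype(np.float32); r=cv2.minAreaRect(P); b=cv2.boxPoints(r); print(len(P),r,b)
W=np.array([atz(t,u,v,.066) for u,v in b]); print(W, 'ctr',W.mean(0))
for n,a in dict(rear=((476.25,260.75),(263,175.5)),front=((458.8,199.5),(227.5,194.5)),head=((329.25,179.5),(261.75,256)),loop=((326.75,194.25),(276.5,260))).items():
    print(n,tri((t,*a[0]),(s,*a[1])))
print('head@60',atz(t,329.25,179.5,.06),atz(s,261.75,256,.06))
print('loop@48',atz(t,326.75,194.25,.047),atz(s,276.5,260,.047))
print('batten', atz(t,280+195/4,147+15/4,.042)-atz(t,280+130/4,147+245/4,.042), atz(t,280+265/4,147+30/4,.042)-atz(t,280+195/4,147+270/4,.042))
print('hook elbow',tri((t,447,180),(s,190+75/4,160+190/4)), 'tip', atz(s,190+85/4,160+248/4,.022))
E
```

```text
149 ((466.74298095703125, 230.76361083984375), (60.640724182128906, 8.922850608825684), 72.34988403320312) [[453.2983 203.2233]
 [461.8011 200.5178]
 [480.1876 258.304 ]
 [471.6848 261.0094]]
[[ 0.5637 -0.2847  0.066 ]
 [ 0.5678 -0.2985  0.066 ]
 [ 0.4739 -0.3213  0.066 ]
 [ 0.4699 -0.3078  0.066 ]] ctr [ 0.5188 -0.3031  0.066 ]
rear [ 0.4713 -0.3172  0.0603]
front [ 0.5679 -0.2929  0.0631]
head [ 0.6099 -0.0857  0.0599]
loop [ 0.5876 -0.0803  0.0451]
head@60 [ 0.6099 -0.0858  0.06  ] [ 0.6099 -0.0855  0.06  ]
loop@48 [ 0.5883 -0.0811  0.047 ] [ 0.5878 -0.077   0.047 ]
batten [ 0.0995 -0.0293  0.    ] [ 0.1034 -0.032   0.    ]
hook elbow [ 0.6084 -0.2821  0.0526] tip [ 0.6108 -0.2814  0.022 ]
```

Pick centre is at about (0.519,-0.304) with yaw 14°. The red axle is at (0.610,-0.0857), with its loop centre at (0.588,-0.079) and clip yaw about -17°. The triangulated heights agree with the text.

>>> send_rows --motion '[{"claw":1,"slide":[43,-23,9],"delta_rot":[0,0,0]},{"claw":1,"slide":[86,-46,18],"delta_rot":[0,0,0]},{"claw":1,"slide":[129,-69,27],"delta_rot":[0,0,0]},{"claw":1,"slide":[172,-92,36],"delta_rot":[0,0,0]},{"claw":1,"slide":[215,-115,45],"delta_rot":[0,0,0]}]' --grip_force 60

```text
time: 0.6
position: [0.3383, -0.4659, 0.1989]
tool_rot: [-3.118, -0.38, 0.0]
ft_force: [0.4, 0.8, -0.3]
grip_width: 1.0
grip_force: 0.0
```

>>> send_rows --motion '[{"claw":1,"slide":[43,-23,9],"delta_rot":[0,0,0]},{"claw":1,"slide":[86,-46,18],"delta_rot":[0,0,0]},{"claw":1,"slide":[129,-69,27],"delta_rot":[0,0,0]},{"claw":1,"slide":[172,-92,36],"delta_rot":[0,0,0]},{"claw":1,"slide":[215,-115,45],"delta_rot":[0,0,0]}]'

```text
time: 1.1
position: [0.5193, -0.3029, 0.154]
tool_rot: [3.118, 0.38, -0.001]
ft_force: [0.3, -0.9, 0.7]
grip_width: 0.998
grip_force: 0.0
```

>>> send_rows --motion '[{"claw":1,"slide":[0,0,0],"delta_rot":[0,0,0]},{"claw":1,"slide":[0,0,0],"delta_rot":[0,0,0]}]'

```text
time: 1.3
position: [0.5189, -0.3025, 0.1537]
tool_rot: [-3.117, -0.386, 0.002]
ft_force: [-1.1, -0.1, -0.3]
grip_width: 1.0
grip_force: 0.0
```

```bash
cat >> h.py <<'E'
from scipy.spatial.transform import Rotation as R
def go(x,y,z,yaw):
    "tool-frame slide (mm) and delta_rot to TCP pose pointing down, tool x at yaw deg"
    s=ctrl.get_state(); Q=R.from_rotvec(s['tool_rot'])
    T=R.from_euler('z',yaw,degrees=True)*R.from_euler('x',180,degrees=True)
    print('t %.2f'%s['time'],'pos',np.round(s['position'],4),'F',np.round(s['ft_force'],1),'grip',round(s['grip_width'],3),round(s['grip_force'],1),'yaw',np.round((Q*R.from_euler('x',180,degrees=True)).as_euler('zyx',degrees=True),2))
    print('slide',np.round(1000*Q.inv().apply(np.array([x,y,z])-s['position']),1),'rot',np.round((Q.inv()*T).as_rotvec(),4))
E
python3 - <<'E'
from h import *
go(.519,-.304,.061,13.9)
snap('top','top1'); snap('scene','scene1')
E
```

```text
t 1.30 pos [ 0.5189 -0.3025  0.1537] F [-1.1 -0.1 -0.3] grip 1.0 0.0 yaw [14.13  0.08  0.06]
slide [-0.2  1.6 92.7] rot [-0.0013  0.0011  0.0041]
```

>>> send_rows --motion '[{"claw":1,"slide":[0,1,25],"delta_rot":[0,0,0]},{"claw":1,"slide":[0,1,50],"delta_rot":[0,0,0]},{"claw":1,"slide":[0,1,75],"delta_rot":[0,0,0]},{"claw":1,"slide":[0,1,92.5],"delta_rot":[0,0,0]},{"claw":1,"slide":[0,1,92.5],"delta_rot":[0,0,0]}]'

```text
time: 1.9
position: [0.5152, -0.3064, 0.0594]
tool_rot: [-3.117, -0.375, 0.008]
ft_force: [0.1, 0.3, -1.4]
grip_width: 1.001
grip_force: 0.0
```

>>> send_rows --motion '[{"claw":-0.3,"slide":[0,0,0],"delta_rot":[0,0,0]},{"claw":-0.5,"slide":[0,0,0],"delta_rot":[0,0,0]},{"claw":-0.6,"slide":[0,0,0],"delta_rot":[0,0,0]},{"claw":-0.7,"slide":[0,0,0],"delta_rot":[0,0,0]},{"claw":-1,"slide":[0,0,0],"delta_rot":[0,0,0]}]' --grip_force 60

```text
time: 2.4
position: [0.5189, -0.3055, 0.0626]
tool_rot: [3.118, 0.38, 0.001]
ft_force: [0.4, 0.7, -0.7]
grip_width: 0.63
grip_force: 0.0
```

>>> send_rows --motion '[{"claw":-1,"slide":[0,0,0],"delta_rot":[0,0,0]},{"claw":-1,"slide":[0,0,0],"delta_rot":[0,0,0]},{"claw":-1,"slide":[0,0,0],"delta_rot":[0,0,0]},{"claw":-1,"slide":[0,0,0],"delta_rot":[0,0,0]},{"claw":-1,"slide":[0,0,0],"delta_rot":[0,0,0]}]'

```text
time: 2.9
position: [0.5185, -0.3053, 0.062]
tool_rot: [-3.118, -0.381, 0.0]
ft_force: [-0.0, -0.4, -1.2]
grip_width: 0.177
grip_force: 60.1
```

>>> send_rows --motion '[{"claw":-1,"slide":[0,0,-15],"delta_rot":[0,0,0]},{"claw":-1,"slide":[0,0,-35],"delta_rot":[0,0,0]},{"claw":-1,"slide":[0,0,-60],"delta_rot":[0,0,0]},{"claw":-1,"slide":[0,0,-80],"delta_rot":[0,0,0]},{"claw":-1,"slide":[0,0,-80],"delta_rot":[0,0,0]}]'

```text
time: 3.4
position: [0.5208, -0.3063, 0.1463]
tool_rot: [3.114, 0.38, 0.009]
ft_force: [1.4, -0.1, -1.3]
grip_width: 0.175
grip_force: 60.0
```

```bash
python3 - <<'E'
from h import *
go(.497,-.0515,.140,-16.8)
E
```

```text
t 3.40 pos [ 0.5208 -0.3063  0.1463] F [ 1.4 -0.1 -1.3] grip 0.175 60.0 yaw [13.91 -0.34 -0.22]
slide [  38.2 -253.1    5.2] rot [ 0.0037 -0.0061  0.5361]
```

>>> send_rows --motion '[{"claw":-1,"slide":[4,-30,1],"delta_rot":[0,0,0.06]},{"claw":-1,"slide":[9,-65,2],"delta_rot":[0,0,0.15]},{"claw":-1,"slide":[14,-100,3],"delta_rot":[0,0,0.25]},{"claw":-1,"slide":[20,-135,4],"delta_rot":[0,0,0.35]},{"claw":-1,"slide":[26,-170,5],"delta_rot":[0,0,0.45]}]'

```text
time: 3.9
position: [0.502, -0.1326, 0.1363]
tool_rot: [-3.124, 0.332, 0.002]
ft_force: [0.9, -0.2, 0.0]
grip_width: 0.177
grip_force: 60.0
```

```bash
python3 - <<'E'
from h import *
go(.497,-.0515,.140,-16.8)
E
```

```text
t 3.90 pos [ 0.502  -0.1326  0.1363] F [ 0.9 -0.2  0. ] grip 0.177 60.0 yaw [-1.212e+01  6.000e-02  1.000e-02]
slide [-22.  -78.2  -3.7] rot [0.0001 0.0011 0.0817]
```

>>> send_rows --motion '[{"claw":-1,"slide":[-9,-32,0],"delta_rot":[0,0,0.04]},{"claw":-1,"slide":[-17,-62,0],"delta_rot":[0,0,0.08]},{"claw":-1,"slide":[-22,-78,0],"delta_rot":[0,0,0.082]},{"claw":-1,"slide":[-22,-78,0],"delta_rot":[0,0,0.082]},{"claw":-1,"slide":[-22,-78,0],"delta_rot":[0,0,0.082]}]'

```text
time: 4.4
position: [0.4972, -0.0538, 0.1367]
tool_rot: [3.108, -0.452, -0.001]
ft_force: [-0.1, -1.2, -1.8]
grip_width: 0.172
grip_force: 60.0
```

```bash
python3 - <<'E'
from h import *
go(.497,-.0515,.140,-16.8)
s=snap('scene','scene2')['color'];t=snap('top','top2')['color']
k=lambda im,u,v:cv2.resize(im[v:v+120,u:u+160],(800//2,300),interpolation=cv2.INTER_CUBIC)
c=lambda im,u,v:cv2.resize(im[v:v+150,u:u+100],(400,600),interpolation=cv2.INTER_CUBIC)
cv2.imwrite('pics/c2.png',np.hstack([c(s,230,170),c(t,275,145)]))
E
```

```text
t 4.40 pos [ 0.4972 -0.0538  0.1367] F [-0.1 -1.2 -1.8] grip 0.172 60.0 yaw [-16.55   0.04  -0.04]
slide [-0.8 -2.2 -3.3] rot [0.0009 0.0004 0.0044]
```

View pics/c2.png

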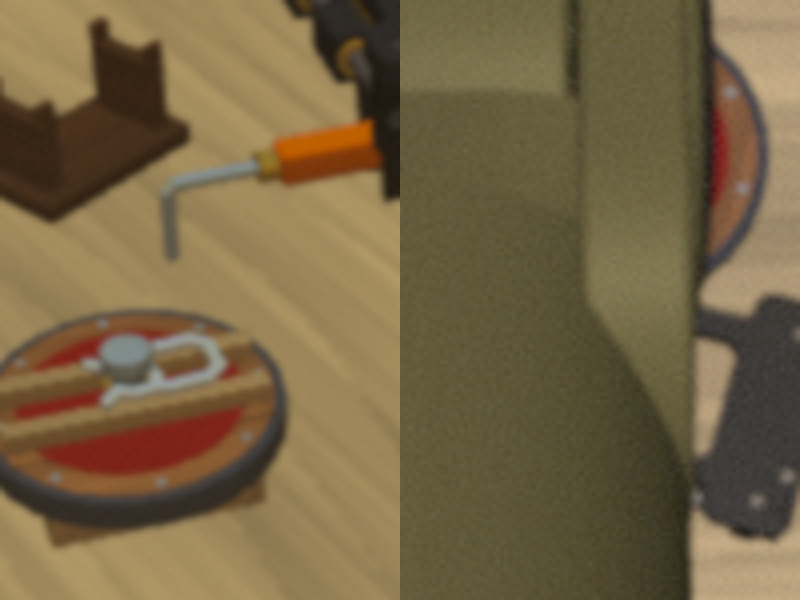

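```bash
python3 - <<'E'
from h import *
s=load('scene2');np.set_printoptions(precision=4,suppress=True)
for v in (257,260): print(atz(s,230+171/4,170+v/4,.0965))
print('elbow',atz(s,230+170/4,170+186/4,.1325))
for n,p in dict(axle=(127,346),loopctr=(186,367),loopouter_end=(222,357)).items(): print(n,atz(s,230+p[0]/4,170+p[1]/4,.060 if n=='axle' else .048))
E
```

```text
[ 0.5883 -0.0818  0.0965]
[ 0.5894 -0.08    0.0965]
elbow [ 0.5882 -0.0781  0.1325]
axle [ 0.6106 -0.0843  0.06  ]
loopctr [ 0.5909 -0.0718  0.048 ]
loopouter_end [ 0.5754 -0.0687  0.048 ]
```

The scene crop shows the hook tip at (272.8,234.5), right above the loop. That puts it at about (0.5885,-0.081), so it needs a 2 mm shift in y.

>>> send_rows --motion '[{"claw":-1,"slide":[-0.5,-2,12],"delta_rot":[0,0,0]},{"claw":-1,"slide":[-0.5,-2,24],"delta_rot":[0,0,0]},{"claw":-1,"slide":[-0.5,-2,36],"delta_rot":[0,0,0]},{"claw":-1,"slide":[-0.5,-2,40],"delta_rot":[0,0,0]},{"claw":-1,"slide":[-0.5,-2,40],"delta_rot":[0,0,0]}]'

```text
time: 5.0
position: [0.4967, -0.0511, 0.0957]
tool_rot: [-3.109, 0.453, 0.004]
ft_force: [0.0, -0.1, -0.4]
grip_width: 0.175
grip_force: 60.0
```

```bash
python3 - <<'E'
from h import *
go(.4975,-.0515,.0775,-16.8)
s=snap('scene','scene3')['color']
cv2.imwrite('pics/c3.png',cv2.resize(s[220:310,220:340],(800,600),interpolation=cv2.INTER_CUBIC))
E
```

```text
t 5.00 pos [ 0.4967 -0.0511  0.0957] F [ 0.  -0.1 -0.4] grip 0.175 60.0 yaw [-16.57   0.14   0.03]
slide [ 1.   0.2 18.2] rot [0.0002 0.0025 0.004 ]
```

View pics/c3.png

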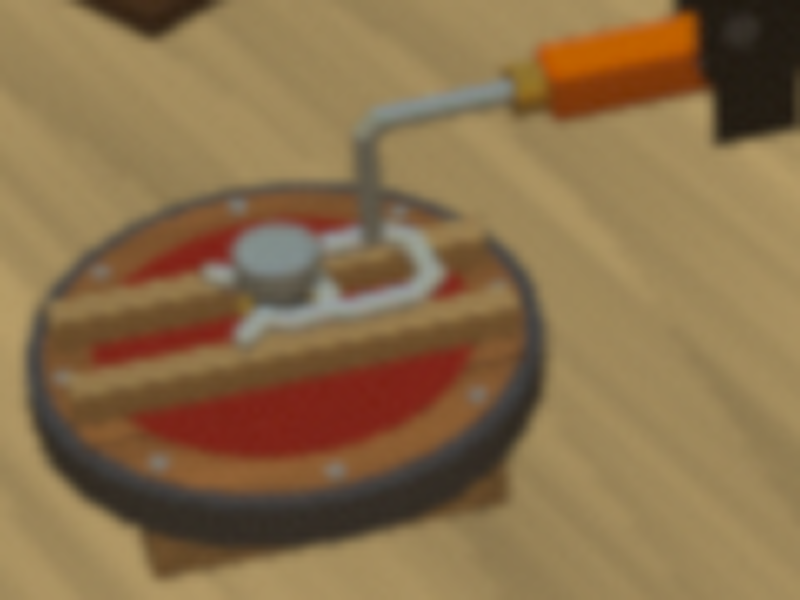

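The tip is at crop (372,245), about 10 mm above the loop and lined up with the opening centre near (378,275). I'll lower it.

>>> send_rows --motion '[{"claw":-1,"slide":[1,0,6],"delta_rot":[0,0,0]},{"claw":-1,"slide":[1,0,11],"delta_rot":[0,0,0]},{"claw":-1,"slide":[1,0,15],"delta_rot":[0,0,0]},{"claw":-1,"slide":[1,0,18],"delta_rot":[0,0,0]},{"claw":-1,"slide":[1,0,18],"delta_rot":[0,0,0]}]'

```text
time: 5.55
position: [0.4981, -0.0514, 0.0785]
tool_rot: [3.109, -0.453, -0.002]
ft_force: [-0.9, 0.1, -0.4]
grip_width: 0.173
grip_force: 60.0
```

>>> send_rows --motion '[{"claw":-1,"slide":[-2,0,0],"delta_rot":[0,0,0]},{"claw":-1,"slide":[-4,0,0],"delta_rot":[0,0,0]},{"claw":-1,"slide":[-6,0,0],"delta_rot":[0,0,0]},{"claw":-1,"slide":[-8,0,0],"delta_rot":[0,0,0]},{"claw":-1,"slide":[-9,0,0],"delta_rot":[0,0,0]}]'

```text
time: 6.05
position: [0.4897, -0.0488, 0.0791]
tool_rot: [3.109, -0.452, 0.0]
ft_force: [0.5, -0.6, -1.2]
grip_width: 0.177
grip_force: 60.0
```

>>> send_rows --motion '[{"claw":-1,"slide":[-1,0,0],"delta_rot":[0,0,0]},{"claw":-1,"slide":[-2,0,0],"delta_rot":[0,0,0]},{"claw":-1,"slide":[-3,0,0],"delta_rot":[0,0,0]}]'

```text
time: 6.35
position: [0.4876, -0.0482, 0.0793]
tool_rot: [3.109, -0.453, 0.003]
ft_force: [2.4, -0.4, -0.9]
grip_width: 0.176
grip_force: 60.0
```

>>> send_rows --motion '[{"claw":-1,"slide":[-1,0,0],"delta_rot":[0,0,0]},{"claw":-1,"slide":[-2,0,0],"delta_rot":[0,0,0]},{"claw":-1,"slide":[-3,0,0],"delta_rot":[0,0,0]}]'

```text
time: 6.65
position: [0.4865, -0.0478, 0.08]
tool_rot: [3.109, -0.453, 0.009]
ft_force: [6.5, -1.6, -1.6]
grip_width: 0.177
grip_force: 60.0
```

```bash
python3 - <<'E'
from h import *
go(.4975,-.0515,.0775,-16.8)
s=snap('scene','scene4')['color']
cv2.imwrite('pics/c4.png',cv2.resize(s[220:310,220:340],(800,600),interpolation=cv2.INTER_CUBIC))
E
```

```text
t 6.65 pos [ 0.4865 -0.0478  0.08  ] F [ 6.5 -1.6 -1.6] grip 0.177 60.0 yaw [-16.58  -0.31  -0.06]
slide [11.6  0.5  2.6] rot [-0.0006 -0.0055  0.0038]
```

View pics/c4.png

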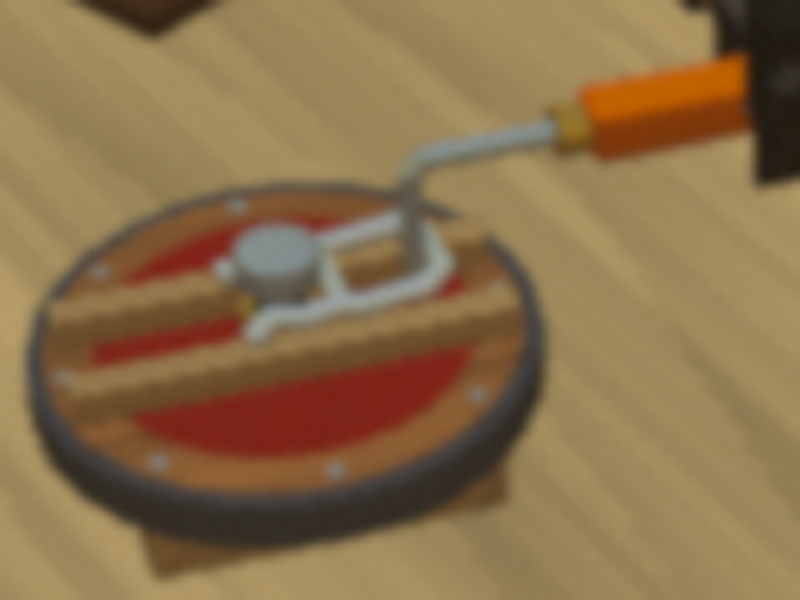

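The hook is inside the loop, bearing at 6.5 N, and the clip has moved about 3 mm. I'll pull it out.

>>> send_rows --motion '[{"claw":-1,"slide":[-2,0,1],"delta_rot":[0,0,0]},{"claw":-1,"slide":[-4,0,1],"delta_rot":[0,0,0]},{"claw":-1,"slide":[-6,0,1],"delta_rot":[0,0,0]},{"claw":-1,"slide":[-8,0,1],"delta_rot":[0,0,0]},{"claw":-1,"slide":[-10,0,1],"delta_rot":[0,0,0]}]'

```text
time: 7.2
position: [0.4736, -0.044, 0.0777]
tool_rot: [3.109, -0.452, -0.002]
ft_force: [0.5, -0.7, -0.8]
grip_width: 0.175
grip_force: 60.0
```

>>> send_rows --motion '[{"claw":-1,"slide":[-2,0,0],"delta_rot":[0,0,0]},{"claw":-1,"slide":[-4,0,0],"delta_rot":[0,0,0]},{"claw":-1,"slide":[-6,0,0],"delta_rot":[0,0,0]},{"claw":-1,"slide":[-8,0,0],"delta_rot":[0,0,0]},{"claw":-1,"slide":[-10,0,0],"delta_rot":[0,0,0]}]'

```text
time: 7.7
position: [0.4647, -0.0414, 0.078]
tool_rot: [3.109, -0.453, -0.0]
ft_force: [-0.4, -0.6, -0.8]
grip_width: 0.176
grip_force: 60.0
```

>>> send_rows --motion '[{"claw":-1,"slide":[-2,0,0],"delta_rot":[0,0,0]},{"claw":-1,"slide":[-4,0,0],"delta_rot":[0,0,0]},{"claw":-1,"slide":[-4,0,0],"delta_rot":[0,0,0]}]'

```text
time: 8.0
position: [0.4608, -0.0402, 0.078]
tool_rot: [3.109, -0.453, -0.0]
ft_force: [-0.4, -0.6, -1.2]
grip_width: 0.174
grip_force: 60.0
```

```bash
python3 - <<'E'
from h import *
go(.4975,-.0515,.0775,-16.8)
s=snap('scene','scene5')['color']
cv2.imwrite('pics/c5.png',cv2.resize(s[220:310,220:340],(800,600),interpolation=cv2.INTER_CUBIC))
E
```

```text
t 8.00 pos [ 0.4608 -0.0402  0.078 ] F [-0.4 -0.6 -1.2] grip 0.174 60.0 yaw [-1.657e+01  2.000e-02 -1.000e-02]
slide [38.4  0.3  0.5] rot [0.0003 0.0002 0.0041]
```

View pics/c5.png

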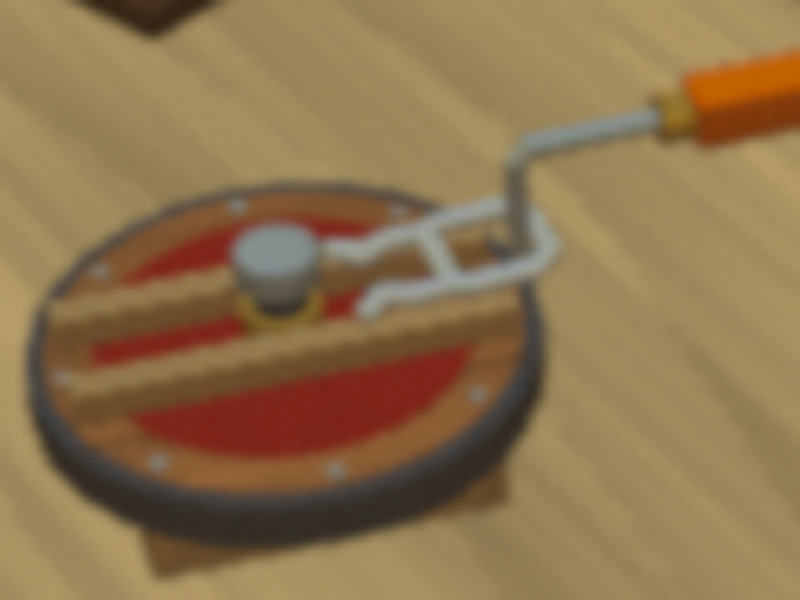

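The clip is off, about 28 mm from the axle and lying on the battens. I'll ease the hook 5 mm forward, lift it clear and go back to the rest.

>>> send_rows --motion '[{"claw":-1,"slide":[2,0,0],"delta_rot":[0,0,0]},{"claw":-1,"slide":[5,0,0],"delta_rot":[0,0,0]},{"claw":-1,"slide":[5,0,0],"delta_rot":[0,0,0]},{"claw":-1,"slide":[5,0,-5],"delta_rot":[0,0,0]},{"claw":-1,"slide":[5,0,-12],"delta_rot":[0,0,0]}]'

```text
time: 8.55
position: [0.4656, -0.0416, 0.0901]
tool_rot: [-3.109, 0.452, 0.002]
ft_force: [0.3, -0.3, -0.8]
grip_width: 0.182
grip_force: 60.0
```

>>> send_rows --motion '[{"claw":-1,"slide":[0,0,-10],"delta_rot":[0,0,0]},{"claw":-1,"slide":[0,0,-25],"delta_rot":[0,0,0]},{"claw":-1,"slide":[0,0,-45],"delta_rot":[0,0,0]},{"claw":-1,"slide":[0,0,-60],"delta_rot":[0,0,0]},{"claw":-1,"slide":[0,0,-60],"delta_rot":[0,0,0]}]'

```text
time: 9.05
position: [0.4678, -0.0418, 0.153]
tool_rot: [3.108, -0.453, 0.009]
ft_force: [1.0, -0.0, -1.0]
grip_width: 0.174
grip_force: 60.0
```

```bash
python3 - <<'E'
from h import *
go(.5187,-.3054,.148,13.9)
E
```

```text
t 9.05 pos [ 0.4678 -0.0418  0.153 ] F [ 1. -0. -1.] grip 0.174 60.0 yaw [-16.57  -0.31  -0.08]
slide [123.9 238.1   5.6] rot [ 0.0013 -0.0056 -0.5318]
```

>>> send_rows --motion '[{"claw":-1,"slide":[15,29,0],"delta_rot":[0,0,-0.06]},{"claw":-1,"slide":[33,63,0],"delta_rot":[0,0,-0.14]},{"claw":-1,"slide":[51,98,0],"delta_rot":[0,0,-0.24]},{"claw":-1,"slide":[69,133,0],"delta_rot":[0,0,-0.34]},{"claw":-1,"slide":[87,167,0],"delta_rot":[0,0,-0.44]}]'

```text
time: 9.55
position: [0.5014, -0.2282, 0.1495]
tool_rot: [3.132, 0.243, -0.001]
ft_force: [0.2, -0.3, -0.8]
grip_width: 0.176
grip_force: 60.0
```

```bash
python3 - <<'E'
from h import *
go(.5187,-.3054,.148,13.9)
E
```

```text
t 9.55 pos [ 0.5014 -0.2282  0.1495] F [ 0.2 -0.3 -0.8] grip 0.176 60.0 yaw [ 8.87  0.04 -0.  ]
slide [ 5.2 79.   1.5] rot [-0.0001  0.0007 -0.0878]
```

>>> send_rows --motion '[{"claw":-1,"slide":[2,32,0],"delta_rot":[0,0,-0.04]},{"claw":-1,"slide":[4,62,0],"delta_rot":[0,0,-0.08]},{"claw":-1,"slide":[5,79,1],"delta_rot":[0,0,-0.088]},{"claw":-1,"slide":[5,79,1],"delta_rot":[0,0,-0.088]},{"claw":-1,"slide":[5,79,1],"delta_rot":[0,0,-0.088]}]'

```text
time: 10.05
position: [0.5183, -0.3024, 0.1485]
tool_rot: [-3.117, -0.374, 0.001]
ft_force: [-0.2, -0.0, -1.3]
grip_width: 0.176
grip_force: 60.0
```

```bash
python3 - <<'E'
from h import *
go(.5187,-.3054,.063,13.9)
s=snap('scene','scene6')['color']
cv2.imwrite('pics/c6.png',cv2.resize(s[130:295,180:340],(580,600),interpolation=cv2.INTER_CUBIC))
E
```

```text
t 10.05 pos [ 0.5183 -0.3024  0.1485] F [-0.2 -0.  -1.3] grip 0.176 60.0 yaw [13.69  0.05  0.1 ]
slide [-0.3  3.2 85.5] rot [-0.002   0.0005 -0.0037]
```

View pics/c6.png

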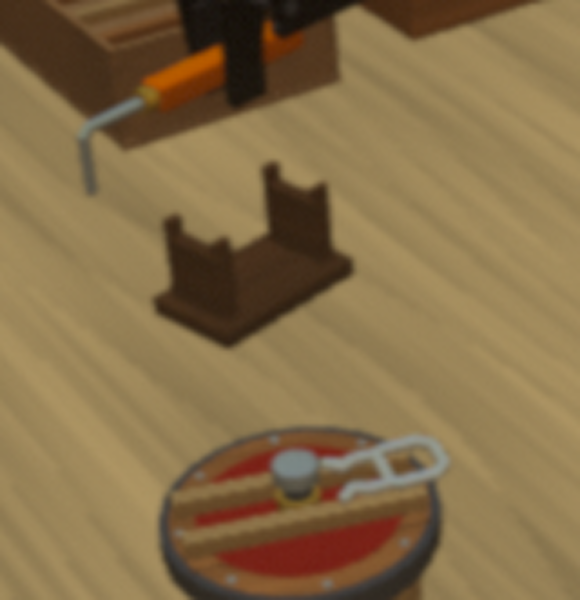

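The clip lies loose on the battens, the pick is level in the gripper and the rest is empty below. I'll lower the pick.

>>> send_rows --motion '[{"claw":-1,"slide":[0,3,15],"delta_rot":[0,0,0]},{"claw":-1,"slide":[0,3,35],"delta_rot":[0,0,0]},{"claw":-1,"slide":[0,3,55],"delta_rot":[0,0,0]},{"claw":-1,"slide":[0,3,70],"delta_rot":[0,0,0]},{"claw":-1,"slide":[0,3,70],"delta_rot":[0,0,0]}]'

```text
time: 10.6
position: [0.5174, -0.305, 0.076]
tool_rot: [-3.116, -0.376, 0.007]
ft_force: [-0.2, 0.1, -1.4]
grip_width: 0.18
grip_force: 60.0
```

```bash
python3 - <<'E'
from h import *
go(.5187,-.3054,.063,13.9)
E
```

```text
t 10.60 pos [ 0.5174 -0.305   0.076 ] F [-0.2  0.1 -1.4] grip 0.18 60.0 yaw [13.75  0.26  0.16]
slide [ 1.2  0.7 13. ] rot [-0.0038  0.0038 -0.0026]
```

>>> send_rows --motion '[{"claw":-1,"slide":[0,0,4],"delta_rot":[0,0,0]},{"claw":-1,"slide":[0,0,8],"delta_rot":[0,0,0]},{"claw":-1,"slide":[0,0,11],"delta_rot":[0,0,0]},{"claw":-1,"slide":[0,0,13],"delta_rot":[0,0,0]},{"claw":-1,"slide":[0,0,14],"delta_rot":[0,0,0]}]'

```text
time: 11.1
position: [0.5193, -0.3069, 0.0651]
tool_rot: [3.119, 0.374, 0.0]
ft_force: [-0.2, 0.1, -1.1]
grip_width: 0.179
grip_force: 60.0
```

```bash
python3 - <<'E'
from h import *
go(.5187,-.3054,.062,13.9)
E
```

```text
t 11.10 pos [ 0.5193 -0.3069  0.0651] F [-0.2  0.1 -1.1] grip 0.179 60.0 yaw [ 1.368e+01 -1.000e-02 -1.000e-02]
slide [-0.2 -1.6  3.1] rot [ 0.0003 -0.0001 -0.0038]
```

>>> send_rows --motion '[{"claw":-1,"slide":[0,-1.5,1],"delta_rot":[0,0,0]},{"claw":-1,"slide":[0,-1.5,2],"delta_rot":[0,0,0]},{"claw":-1,"slide":[0,-1.5,3],"delta_rot":[0,0,0]},{"claw":-1,"slide":[0,-1.5,3],"delta_rot":[0,0,0]}]'

```text
time: 11.5
position: [0.5189, -0.3054, 0.0621]
tool_rot: [3.119, 0.374, 0.0]
ft_force: [0.1, -0.2, -0.8]
grip_width: 0.175
grip_force: 60.0
```

>>> send_rows --motion '[{"claw":-0.6,"slide":[0,0,0],"delta_rot":[0,0,0]},{"claw":-0.4,"slide":[0,0,0],"delta_rot":[0,0,0]},{"claw":0,"slide":[0,0,0],"delta_rot":[0,0,0]},{"claw":0.5,"slide":[0,0,0],"delta_rot":[0,0,0]},{"claw":1,"slide":[0,0,0],"delta_rot":[0,0,0]}]'

```text
time: 12.0
position: [0.5189, -0.3054, 0.0621]
tool_rot: [3.119, 0.374, 0.0]
ft_force: [-0.3, 0.7, -0.1]
grip_width: 0.477
grip_force: 0.0
```

>>> send_rows --motion '[{"claw":1,"slide":[0,0,0],"delta_rot":[0,0,0]},{"claw":1,"slide":[0,0,0],"delta_rot":[0,0,0]},{"claw":1,"slide":[0,0,0],"delta_rot":[0,0,0]},{"claw":1,"slide":[0,0,0],"delta_rot":[0,0,0]},{"claw":1,"slide":[0,0,0],"delta_rot":[0,0,0]}]'

```text
time: 12.5
position: [0.5188, -0.3054, 0.0621]
tool_rot: [3.119, 0.374, -0.0]
ft_force: [-0.0, 0.4, 0.1]
grip_width: 0.928
grip_force: 0.0
```

>>> send_rows --motion '[{"claw":1,"slide":[0,0,-20],"delta_rot":[0,0,0]},{"claw":1,"slide":[0,0,-50],"delta_rot":[0,0,0]},{"claw":1,"slide":[0,0,-90],"delta_rot":[0,0,0]},{"claw":1,"slide":[0,0,-120],"delta_rot":[0,0,0]},{"claw":1,"slide":[0,0,-120],"delta_rot":[0,0,0]}]'

```text
time: 13.0
position: [0.5217, -0.3067, 0.1876]
tool_rot: [3.113, 0.374, 0.012]
ft_force: [0.3, -0.2, -0.7]
grip_width: 1.002
grip_force: 0.0
```

```bash
python3 - <<'E'
from h import *
s=snap('scene','scene7')['color']
cv2.imwrite('pics/c7.png',cv2.resize(s[150:315,180:340],(580,600),interpolation=cv2.INTER_CUBIC))
E
```

```text
(no output)
```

View pics/c7.png

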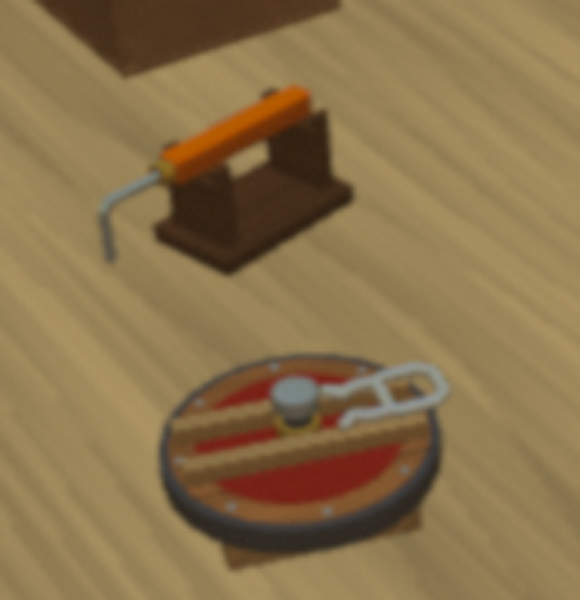

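The pick is back in its rest, level, and the clip lies loose beside the axle, so I'm handing the job in.

```bash
python3 -c "
from bench import ctrl
print(ctrl.close_job())"
```

```text
the job is handed in; nothing more can be done
None
```

The red wheel's clip is off its groove and lying loose beside the axle, the pick is back level in its rest, the blue clip was never approached, and the job was handed in at about 13 s; the hand-in returned no verdict.

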